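# Slide the kernel tin through to the scale

## Task

Push the full teal kernel tin along the bench, through the narrow gap between the cracking stone and the nut basket, and on until it stands wholly on the scale's steel plate. Only push it with the fingers: do not lift or tip it, leave the other things on the bench where they are, and take the hand away at the end.

Things in the scene. Friction and masses are not known exactly. Their poses are not given: they have to be found in the camera images.
- tin: the closed kernel tin, full: teal, its pressed-on lid with a bright steel rim and a teal top; 84 mm wide (its x), 120 mm long (its y), 60 mm high, upright corners rounded at 12 mm; 0.5 to 0.9 kg, loose on the bench, sliding friction about 0.6. Origin at the centre of its underside, z up
- stone: the cracking stone: a heavy round grey-brown basalt slab, 170 mm in diameter, 60 mm high, upright sides, does not move. Origin at the centre of its underside, on the bench
- basket: the nut basket: a heavy round palm-leaf basket full of brown nuts, rim stitched in magenta, 260 mm in diameter, 64 mm high, upright sides, does not move. Stone and basket stand side by side, one nearer the robot and one farther (either may be the nearer), with a gap of 91 to 95 mm between them on the line that joins their centres; the tin goes through only with its long side along the gap. Origin at the centre of its underside, on the bench
- scale: the bench scale: a bright steel weighing plate let into the bench top, flush with it (nothing stands up at its edges), in a dark frame, 170 mm along its x and 190 mm along its y. Origin at the centre of the plate. Its low grey display box (75 by 150 mm, 58 mm high, fixed) stands on the bench 240 mm away along its +x. The tin starts on one side of the gap (robot's left or right) and the scale lies on the other
- tin_corner_a (a point): corner of the tin's underside (of the 84 by 120 mm outline), at -42, -60 mm in the tin's x, y
- tin_corner_b (a point): corner of the tin's underside (of the 84 by 120 mm outline), at +42, -60 mm in the tin's x, y
- tin_corner_c (a point): corner of the tin's underside (of the 84 by 120 mm outline), at +42, +60 mm in the tin's x, y
- tin_corner_d (a point): corner of the tin's underside (of the 84 by 120 mm outline), at -42, +60 mm in the tin's x, y
- handstone: bystander: oblong black pounding stone lying on the bench, 115 mm long, 44 mm thick; origin under its middle
- glass: bystander: small green tea glass, 62 mm wide, 85 mm high; origin at the centre of its foot
- oil: bystander: small amber oil bottle, 52 mm wide, 150 mm high; origin at the centre of its foot
- twine: bystander: roll of grey twine, 74 mm wide, 60 mm high; origin at the centre of its underside
- bowl: bystander: dark wooden bowl, 124 mm wide, 50 mm high; origin at the centre of its foot
- brush: bystander: bench brush, 160 mm long, lying down; origin under its middle
- mug: bystander: blue mug, 76 mm wide, 85 mm high; origin at the centre of its foot
There are look-alikes about, which are no part of the job. What is shaped like the stone but yellow is not meant.

How it is judged:
By the outcome, as a careful person would: the job done as asked, in the order asked, and still so for the second after the job is handed in, with the robot touching nothing.
It also fails if it takes over 64 s, if anything falls off the work surface, if the arm or the gripper's body presses on something with over 40 N, if the wrist force passes 120 N, or if a joint passes its speed limit or range.

## Robot

A 6-joint arm with a two-finger parallel gripper is mounted at the origin on the work surface. World frame = base frame: x ahead of the robot, y to its left, z up, the work surface at z = 0. Lengths are in m, angles in rad, forces in N, time in s.
With the tool pointing down it reaches from about 0.35 to 0.775 m from the base axis. Payload 5.5 kg.
Tool frame: the origin (TCP) lies at the very end of the fingers, on their centre line; the grasp point (between the pads) lies 19 mm behind it; z points along the fingers, y is the line along which they close (so a half turn about z gives the same grasp; the last joint's range is limited). The gripper opens to 85 mm and grips with 20 to 120 N. Pads are 22 mm wide; open, the fingers measure 114 mm over their backs; the gripper's body (76 mm by 85 mm) begins 54 mm behind the grasp point. The pads swing forward as they close: fully open they stand 13 mm farther back than shut.
Start: joints at [1.005, 0.313, 0.046, 1.304, 0, 1.431], TCP at [0.238, 0.524, 0.231] pointing down, gripper open.
Joint ranges: [-2.76, 2.76], [-0.86, 1.69], [-1.03, 1.26], [-2.2, 2.34], [-1.47, 1.5], [-3.14, 3.14]. Speed limits (rad/s): [2.57, 2.57, 3.14, 3.14, 3.14, 3.14].

## Interface

Orientations are given as a unit quaternion [w, x, y, z].
In Python, from workcell import get_state, read_camera, calibration, hand_in gives the robot as it stands.
- The arm moves only by the tool drive_tool, never from a script. Its argument "deltas" is a list that holds one entry, the list of rows, each a list of 7 numbers: the closure in counts, from 0 (fully open) to 255 (shut), then the shift along the tool's x, y, z in m, then the turn, a rotation vector about the tool's x, y, z in degrees. A call has 1 to 12 rows; each row is the pose to reach, as a shift and turn from the pose commanded when the call began, along the tool's axes at that moment; what a row does not reach only later rows make up. A row lasts 1/8 s, in which the tool goes at most 62.5 mm and 10.7 degrees, less where a joint would pass 70% of its speed; a pose out of reach is approached as far as the arm can. A call with a gripper value outside its range is refused whole. The fingers move at their own pace and stop on an object; "newtons" is the grip in N (left out, the last holds). Time passes only in rows, so rows that repeat a pose let the fingers close. It gives the time, the measured TCP pose, the force, the opening and the grip force at its end, in the units of the state.
- get_state(): the state, without advancing time (a new reading comes with each control period).
- read_camera(name): name is "scene" or "top" or "wrist"; returns (picture, depth): 420x560x3 uint8, red, green, blue; 420x560 float32, m along the optical axis (not along the pixel's ray), 0 where there is no reading.
- calibration(name): a dict with "mtx" (3x3 intrinsics, pixels), "world_from_camera" (4x4, takes a point from camera to world coordinates). Camera axes: x right, y up, looking along -z (the intrinsics and any distortion apply to the point x, -y, -z); pixel columns grow to the right and rows downward; lengths in m; the calibration is good to about 2 mm. The wrist camera is an equidistant fisheye: a pixel r from the principal point sees the ray r / f radians off the axis. A picture is of the moment at which its call begins: read the wrist's pose just before it. calibration takes no time and is no camera call; for the wrist camera it gives the pose at the moment of the call.
- hand_in(): hands the job in; it is judged then, once.
The state is a dict: "clock": time; "joint_pos": joint angles; "qvel": joint speeds; "tau": joint torques, N m; "tcp_pos": TCP position; "orientation": TCP orientation; "wrist_force": force on the tool from outside, world axes, zero at the start; "ft_torque": the same for the moment, N m; "finger_gap": finger opening in m; "grip_force": force on a finger pad.
Only numpy, scipy, OpenCV 4.12 (cv2) and the standard library are available. Lean on these libraries where they do the work, as an engineer would, in place of code of your own. Each camera call takes 0.05 s, during which the arm holds its last target. There are 200 camera calls.

## Working session

There is one attempt and no reset: what is moved stays moved. The work goes in short steps, Python scripts to look and compute and a tool call to move; the robot and the scene stay as the last step left them, time stands still between calls to the robot, and variables do not carry over. Pictures are saved under pics/ and viewed, at most 11 in all, crops included, and the job is handed in when it is done.

Besides the shell and the picture viewer there is one more tool, called after ">>>" as name(argument=value, ...), one argument or row to a line, values as JSON. drive_tool: Moves the arm, as the interface text tells. Its arguments: {"type":"object","properties":{"deltas":{"type":"array","items":{"type":"array","items":{"type":"array","items":{"type":"number"}}}},"newtons":{"type":"number"}},"required":["deltas"]}

```bash
mkdir -p pics; python3 - <<'E'
from workcell import *
import cv2,numpy as np
for n in("top","scene"):
    p,d=read_camera(n); np.savez(f"{n}0.npz",p=p,d=d)
    cv2.imwrite(f"pics/{n}0.png",p[:,:,::-1]); c=calibration(n); print(n,c)
print(get_state())
E
```

```text
top {'mtx': array([[381.65579709,   0.        , 282.01290408],
       [  0.        , 381.65579709, 208.19689177],
       [  0.        ,   0.        ,   1.        ]]), 'world_from_camera': array([[ 0.02215872,  0.99801538, -0.05894309,  0.4194735 ],
       [-0.99969907,  0.0227396 ,  0.00920254,  0.01231197],
       [ 0.01052462,  0.05872144,  0.99821893,  1.41658581],
       [ 0.        ,  0.        ,  0.        ,  1.        ]])}
scene {'mtx': array([[459.39972547,   0.        , 276.52835912],
       [  0.        , 459.39972547, 203.7321789 ],
       [  0.        ,   0.        ,   1.        ]]), 'world_from_camera': array([[ 0.50114326, -0.62465102,  0.59888774,  1.37712576],
       [ 0.86513352,  0.37762987, -0.3300601 , -0.50438641],
       [-0.01998552,  0.68352526,  0.72965321,  1.09346659],
       [ 0.        ,  0.        ,  0.        ,  1.        ]])}
{'clock': 0.1, 'joint_pos': array([ 1.00541288e+00,  3.13892616e-01,  4.51292194e-02,  1.30356890e+00,
       -4.73405361e-07,  1.43117365e+00]), 'qvel': array([-0.00015228, -0.00090871,  0.00352187, -0.00042984, -0.0002906 ,
       -0.00065456]), 'tau': array([ 1.83012624e-03, -4.81724596e+01,  2.99244976e+01,  1.27151952e-02,
       -2.06924101e-04, -1.44246292e-05]), 'tcp_pos': array([0.2372746 , 0.52329628, 0.23053159]), 'orientation': array([-2.64923009e-04,  2.11276077e-01,  9.77426125e-01, -7.20844035e-04]), 'wrist_force': array([ 0.63822743, -0.86823589,  0.61483042]), 'ft_torque': array([ 0.01405079,  0.08241382, -0.03846568]), 'grip_force': 0.0, 'finger_gap': 0.08523089165866031}
```

View pics/top0.png

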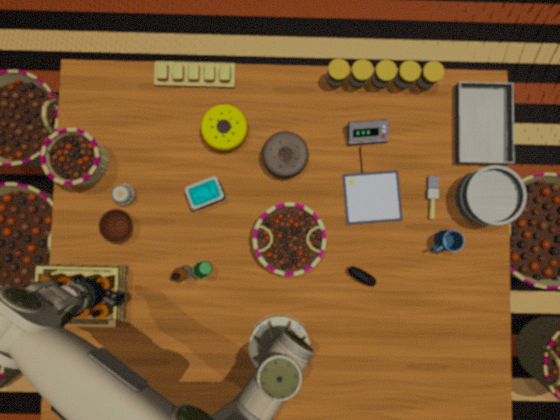

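View pics/scene0.png

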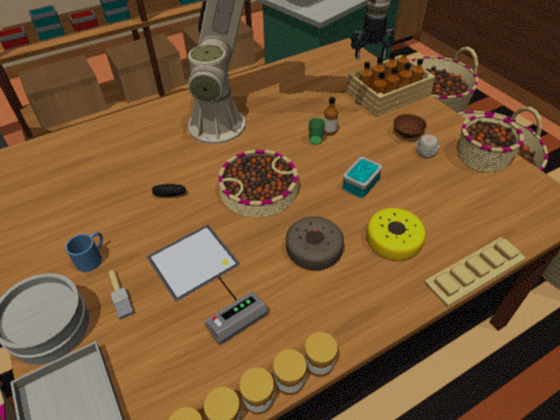

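The top view shows the teal tin at (205,193), the grey-brown stone at (285,155), the basket at (289,239), the scale plate at (372,197) and its display box at (368,132).

Candidates:
- **Stone:** (285,155) is grey-brown. (224,127) is yellow and excluded.
- **Basket:** (289,239) stands beside the stone. (72,157) is smaller and away from the gap, and the others are off the bench.
- **Tin:** (205,193) is the only teal tin.

I'll measure these and check them in one enlarged crop.

```bash
cat > h.py <<'E'
from workcell import *
import cv2,numpy as np
def ray(n,uv,z):
    c=calibration(n);K=c["mtx"];T=c["world_from_camera"]
    uv=np.atleast_2d(uv).astype(float)
    d=np.c_[(uv[:,0]-K[0,2])/K[0,0],-(uv[:,1]-K[1,2])/K[1,1],-np.ones(len(uv))]@T[:3,:3].T
    o=T[:3,3]; return (o+d*((z-o[2])/d[:,2])[:,None])[:,:2]
def cloud(n,d):
    c=calibration(n);K=c["mtx"];T=c["world_from_camera"]
    v,u=np.mgrid[:d.shape[0],:d.shape[1]]
    P=np.stack([(u-K[0,2])/K[0,0]*d,-(v-K[1,2])/K[1,1]*d,-d],-1)
    return P@T[:3,:3].T+T[:3,3]
def comp(m,near):
    k,l,s,c=cv2.connectedComponentsWithStats(m.astype(np.uint8))
    i=1+np.argmin(np.hypot(*(c[1:]-near).T)+1000*(s[1:,4]<30)); return l==i
def tin(p,d,near=None):
    h=cv2.cvtColor(p,cv2.COLOR_RGB2HSV)
    m=(h[...,0]>82)&(h[...,0]<100)&(h[...,1]>120)&(h[...,2]>60)
    m[:100]=0;m[300:]=0
    k,l,s,c=cv2.connectedComponentsWithStats(m.astype(np.uint8));i=1+np.argmax(s[1:,4])
    ys,xs=np.nonzero(l==i); W=ray("top",np.c_[xs,ys],.06)
    (cx,cy),(w,hh),a=cv2.minAreaRect((W*1000).astype(np.float32))
    if w>hh: a+=90
    # a now = angle of short axis from world x
    return np.array([cx,cy])/1000,(w,hh),((a+90)+90)%180-90,W.mean(0),s[i,4]
E
python3 - <<'E'
from h import *
f=np.load("top0.npz");p,d=f["p"],f["d"]
print("tin c, size mm, long-axis angle deg, centroid",tin(p,d))
P=cloud("top",d);z=P[...,2]
print("bench z",np.median(z[280:300,200:400]))
for n,uv,h in(("stone",(285,155),.06),("basket",(289,239),.064),("box",(368,132),.058)):
    m=comp((z>.03)&(z<.12),uv); top=m&(z>np.median(z[m])-.015)
    W=P[m][:,:2]
    ys,xs=np.nonzero(m)
    Wt=ray("top",np.c_[xs,ys],h)
    print(n,m.sum(),"z",np.median(z[m]),"rect",cv2.minAreaRect((W*1000).astype(np.float32)),"circ",cv2.minEnclosingCircle((W*1000).astype(np.float32)),"mean",Wt.mean(0),"eqd",2*np.sqrt(m.sum()/np.pi)*(1.416-h)/381.6)
hs=cv2.cvtColor(p,cv2.COLOR_RGB2HSV)
m=comp((hs[...,1]<60)&(hs[...,2]>140),(372,197));ys,xs=np.nonzero(m);W=ray("top",np.c_[xs,ys],0)
print("scale",m.sum(),cv2.minAreaRect((W*1000).astype(np.float32)),W.mean(0))
cv2.imwrite("pics/crop.png",cv2.resize(p[100:290,170:420,::-1],None,fx=3.1,fy=3.1,interpolation=cv2.INTER_CUBIC))
E
```

```text
tin c, size mm, long-axis angle deg, centroid (array([0.55017676, 0.2792001 ]), (64.00285339355469, 99.10628509521484), -67.5723762512207, array([0.55014007, 0.27928768]), np.int32(495))
bench z 0.0006138291556377906
stone 1709 z 0.05754351331976282 rect ((696.8861083984375, -8.211723327636719), (168.814208984375, 167.56033325195312), 19.493072509765625) circ ((697.4675903320312, -7.66016960144043), 85.54796600341797) mean [ 0.69353104 -0.00776091] eqd 0.16575911302859136
basket 4215 z 0.057062632170895355 rect ((391.791259765625, -29.3060302734375), (254.2169952392578, 258.4421691894531), 1.3088492155075073) circ ((391.455078125, -29.587812423706055), 130.10520935058594) mean [ 0.39115568 -0.02952792] eqd 0.2595506819967504
box 773 z 0.04570249182473618 rect ((792.5323486328125, -311.6202697753906), (82.11412811279297, 149.49545288085938), 5.897114276885986) circ ((797.6334228515625, -311.6310119628906), 78.96647644042969) mean [ 0.79064282 -0.30684655] eqd 0.11164421134177789
scale 2303 ((553.0687866210938, -335.46234130859375), (170.808349609375, 191.19891357421875), 5.695280075073242) [ 0.55225464 -0.3360956 ]
```

View pics/crop.png

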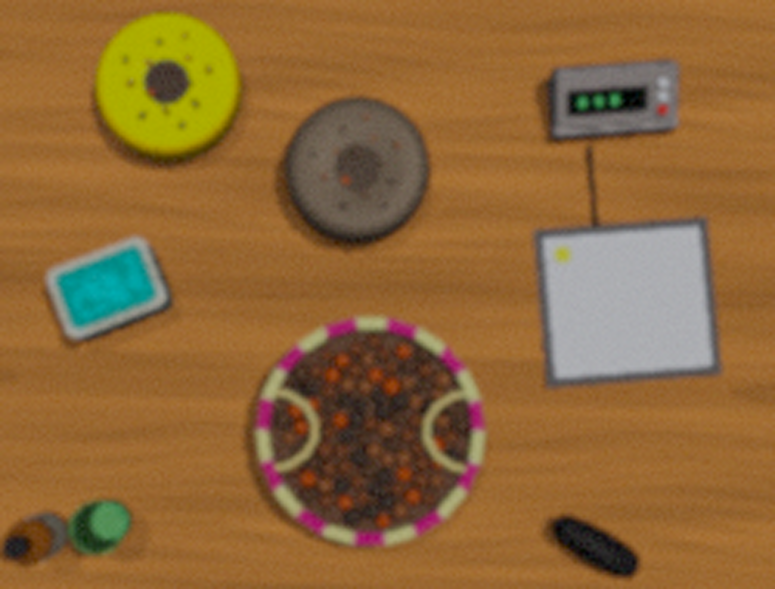

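The crop confirms the choices: grey-brown stone, magenta-rimmed basket and teal tin with a steel rim. The plate is at about (553,-335) mm and the throat centre at about (567,-17) mm, with the pass heading near -86°.

First I'll go to the tin's far (+x) side with the closing line at heading -85° and square the tin up against both fingers.

>>> drive_tool(
  deltas=[
    [[75, -0.04, -0.005, 0, 0, 0, -3], [75, -0.09, -0.01, 0, 0, 0, -6], [75, -0.14, -0.016, 0, 0, 0, -10], [75, -0.19, -0.021, 0, 0, 0, -14], [75, -0.24, -0.027, 0, 0, 0, -18], [75, -0.29, -0.033, 0, 0, 0, -22], [75, -0.34, -0.038, 0, 0, 0, -26], [75, -0.39, -0.044, 0, 0, 0, -29.4], [75, -0.44, -0.049, 0, 0, 0, -29.4], [75, -0.472, -0.053, 0, 0, 0, -29.4], [75, -0.472, -0.053, 0, 0, 0, -29.4], [75, -0.472, -0.053, 0, 0, 0, -29.4]],
  ],
)

```text
clock: 1.6
tcp_pos: [0.6449, 0.2806, 0.2306]
orientation: [-0.001, -0.044, 0.999, -0.0]
wrist_force: [-0.5, 0.4, 0.5]
finger_gap: 0.0605
grip_force: 0.0
```

>>> drive_tool(
  deltas=[
    [[75, 0, 0, 0.04, 0, 0, 0], [75, 0, 0, 0.08, 0, 0, 0], [75, 0, 0, 0.12, 0, 0, 0], [75, 0, 0, 0.16, 0, 0, 0], [75, 0, 0, 0.19, 0, 0, 0], [75, 0, 0, 0.205, 0, 0, 0], [75, 0, 0, 0.214, 0, 0, 0], [75, 0, 0, 0.214, 0, 0, 0]],
  ],
)

```text
clock: 2.6
tcp_pos: [0.6455, 0.2809, 0.0178]
orientation: [0.0, -0.044, 0.999, 0.0]
wrist_force: [-0.9, -0.4, -0.6]
finger_gap: 0.0606
grip_force: 0.0
```

```bash
python3 - <<'E'
from h import *
s=get_state();print(s["tcp_pos"],s["wrist_force"])
p,d=read_camera("scene");cv2.imwrite("pics/s1.png",p[60:360,200:520,::-1])
E
```

```text
[0.64548802 0.2808529  0.01775591] [-0.85185829 -0.42907505 -0.62218414]
```

View pics/s1.png

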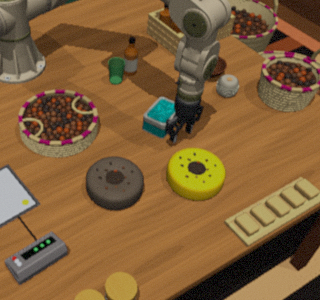

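The crop shows the fingers at (185,125) standing beside the tin at (158,117), clear of the yellow stone. I'll push toward the robot to square it up.

>>> drive_tool(
  deltas=[
    [[75, 0.006, 0, 0, 0, 0, 0], [75, 0.012, 0, 0, 0, 0, 0], [75, 0.017, 0, 0, 0, 0, 0], [75, 0.022, 0, 0, 0, 0, 0], [75, 0.027, 0, 0, 0, 0, 0], [75, 0.032, 0, 0, 0, 0, 0], [75, 0.037, 0, 0, 0, 0, 0], [75, 0.042, 0, 0, 0, 0, 0], [75, 0.047, 0, 0, 0, 0, 0], [75, 0.05, 0, 0, 0, 0, 0], [75, 0.05, 0, 0, 0, 0, 0]],
  ],
)

```text
clock: 4.03
tcp_pos: [0.5952, 0.2761, 0.0174]
orientation: [-0.0, -0.044, 0.999, 0.0]
wrist_force: [1.6, -1.7, 0.5]
finger_gap: 0.0602
grip_force: 0.8
```

```bash
cat >> h.py <<'E'
def rep(save=None):
    s=get_state();print("tcp",s["tcp_pos"].round(4),"F",s["wrist_force"].round(1))
    p,d=read_camera("top");t=tin(p,d);print("tin",t[0].round(4),np.round(t[1],0),"ang",round(t[2],1),"cen",t[3].round(4),t[4])
    if save: cv2.imwrite(save,cv2.resize(p[90:290,170:430,::-1],None,fx=3,fy=3))
E
python3 -c "
from h import *
rep('pics/t1.png')"
```

```text
tcp [0.5952 0.2761 0.0174] F [ 1.6 -1.7  0.5]
tin [0.5431 0.2575] [66. 46.] ang 19.9 cen [0.5427 0.2579] 232
```

View pics/t1.png

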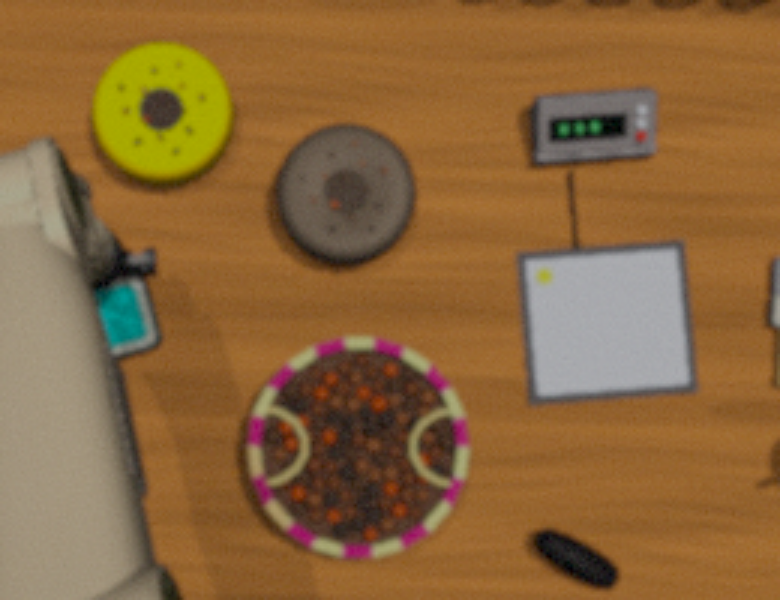

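The arm hides most of the tin, but its visible end edge, (148,277) to (158,345), is tilted about 8°. That is near -82°, so it needs a few more mm to sit flush at -85°. Then I'll back off, rise, and swing clear to measure.

>>> drive_tool(
  deltas=[
    [[75, 0.003, 0, 0, 0, 0, 0], [75, 0.005, 0, 0, 0, 0, 0], [75, 0.006, 0, 0, 0, 0, 0], [75, 0.006, 0, 0, 0, 0, 0], [75, -0.01, 0, 0, 0, 0, 0], [75, -0.04, 0, 0, 0, 0, 0], [75, -0.05, 0, -0.03, 0, 0, 0], [75, -0.05, 0, -0.08, 0, 0, 0], [75, -0.05, 0.03, -0.13, 0, 0, 10], [75, -0.02, 0.09, -0.15, 0, 0, 20], [75, 0.0, 0.14, -0.15, 0, 0, 30], [75, 0.02, 0.18, -0.15, 0, 0, 40]],
  ],
)

```text
clock: 5.58
tcp_pos: [0.5574, 0.4562, 0.1676]
orientation: [-0.001, 0.303, 0.953, 0.0]
wrist_force: [0.8, -0.3, -0.3]
finger_gap: 0.0606
grip_force: 0.0
```

```bash
python3 -c "
from h import *
rep('pics/t2.png')"
```

```text
tcp [0.5574 0.4562 0.1676] F [ 0.8 -0.3 -0.3]
tin [0.5296 0.2849] [64. 99.] ang -74.6 cen [0.5293 0.2846] 499
```

View pics/t2.png

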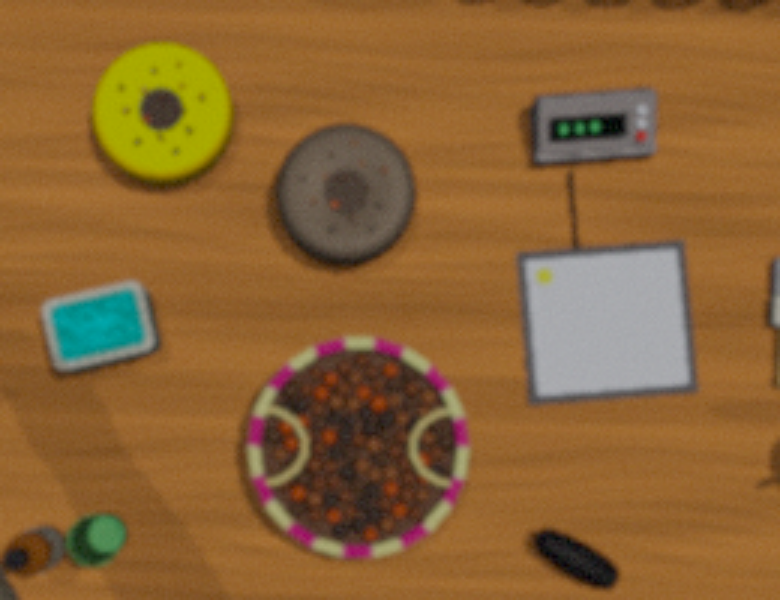

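The tin came to (529,285) mm, heading -74.6°: it translated more than it turned. Pushing its rear end from the near (-x) side toward +x will turn it the rest of the way and bring x back to about 547 mm, which is what I need.

>>> drive_tool(
  deltas=[
    [[75, 0, -0.04, 0, 0, 0, -8], [75, 0, -0.08, 0, 0, 0, -16], [75, 0, -0.12, 0, 0, 0, -24], [75, 0, -0.16, 0, 0, 0, -32], [75, 0, -0.195, 0, 0, 0, -38.8], [75, 0, -0.203, 0, 0, 0, -38.8], [75, 0, -0.203, 0.04, 0, 0, -38.8], [75, 0, -0.203, 0.09, 0, 0, -38.8], [75, 0, -0.203, 0.13, 0, 0, -38.8], [75, 0, -0.203, 0.15, 0, 0, -38.8], [75, 0, -0.203, 0.15, 0, 0, -38.8]],
  ],
)

```text
clock: 7.0
tcp_pos: [0.4422, 0.2874, 0.0155]
orientation: [-0.002, -0.033, 0.999, -0.0]
wrist_force: [0.0, 0.4, 0.0]
finger_gap: 0.0602
grip_force: 0.0
```

>>> drive_tool(
  deltas=[
    [[75, -0.008, 0, 0, 0, 0, 0], [75, -0.016, 0, 0, 0, 0, 0], [75, -0.021, 0, 0, 0, 0, 0], [75, -0.026, 0, 0, 0, 0, 0], [75, -0.031, 0, 0, 0, 0, 0], [75, -0.036, 0, 0, 0, 0, 0], [75, -0.041, 0, 0, 0, 0, 0], [75, -0.046, 0, 0, 0, 0, 0], [75, -0.05, 0, 0, 0, 0, 0], [75, -0.05, 0, 0, 0, 0, 0]],
  ],
)

```text
clock: 8.25
tcp_pos: [0.4926, 0.2912, 0.0174]
orientation: [-0.001, -0.034, 0.999, 0.001]
wrist_force: [-4.0, 3.0, 1.0]
finger_gap: 0.06
grip_force: 2.0
```

```bash
python3 -c "
from h import *
rep()
s=get_state();print(s['ft_torque'],s['tau'])"
```

```text
tcp [0.4926 0.2912 0.0174] F [-4.  3.  1.]
tin [0.5458 0.2734] [68. 89.] ang -88.2 cen [0.5509 0.2683] 397
[0.47433361 0.80496315 0.15569939] [ -2.63448246 -50.37508249  26.17464066  -1.27354268  -1.08413123
   0.15825876]
```

>>> drive_tool(
  deltas=[
    [[75, 0.015, 0, 0, 0, 0, 0], [75, 0.035, 0, 0, 0, 0, 0], [75, 0.035, 0, -0.05, 0, 0, 0], [75, 0.035, 0, -0.1, 0, 0, 0], [75, 0.03, 0.04, -0.14, 0, 0, 10], [75, 0.01, 0.08, -0.15, 0, 0, 20], [75, -0.01, 0.12, -0.15, 0, 0, 30], [75, -0.03, 0.15, -0.15, 0, 0, 40], [75, -0.046, 0.17, -0.15, 0, 0, 50], [75, -0.046, 0.17, -0.15, 0, 0, 60]],
  ],
)

```text
clock: 9.55
tcp_pos: [0.5288, 0.4644, 0.1665]
orientation: [0.001, 0.473, 0.881, 0.0]
wrist_force: [-0.4, -0.9, 0.3]
finger_gap: 0.0604
grip_force: 0.0
```

```bash
cat >> h.py <<'E'
def rep2():
    p,d=read_camera("top");P=cloud("top",d);z=P[...,2]
    t=tin(p,d);h=cv2.cvtColor(p,cv2.COLOR_RGB2HSV)
    m=(z>.03)&(z<.09)
    k,l,s,c=cv2.connectedComponentsWithStats(m.astype(np.uint8))
    for i in range(1,k):
        W=P[l==i][:,:2]
        if s[i,4]>400 and np.hypot(*(W.mean(0)-t[0]))<.04: print("cloud rect",cv2.minAreaRect((W*1000).astype(np.float32)))
E
python3 -c "
from h import *
rep();rep2()"
```

```text
tcp [0.5288 0.4644 0.1665] F [-0.4 -0.9  0.3]
tin [0.548  0.2777] [ 63. 100.] ang -85.1 cen [0.5479 0.2776] 495
cloud rect ((546.794677734375, 275.63433837890625), (84.69927978515625, 121.7009506225586), 4.012517929077148)
```

The tin is at (548,277) mm, heading about -85.5°, and both methods agree. That is nearly on the throat line. Next I'll go behind its rear end with the fingers closed to about 28 mm.

>>> drive_tool(
  deltas=[
    [[170, -0.03, -0.015, 0, 0, 0, 8], [170, -0.06, -0.03, 0, 0, 0, 16], [170, -0.0785, -0.037, 0, 0, 0, 24], [170, -0.0785, -0.037, 0, 0, 0, 29.5], [170, -0.0785, -0.037, 0.04, 0, 0, 29.5], [170, -0.0785, -0.037, 0.09, 0, 0, 29.5], [170, -0.0785, -0.037, 0.13, 0, 0, 29.5], [170, -0.0785, -0.037, 0.148, 0, 0, 29.5], [170, -0.0785, -0.037, 0.148, 0, 0, 29.5]],
  ],
)

```text
clock: 10.78
tcp_pos: [0.5403, 0.3769, 0.0186]
orientation: [-0.0, 0.68, 0.734, -0.001]
wrist_force: [0.5, 0.9, 0.4]
finger_gap: 0.0284
grip_force: 0.0
```

>>> drive_tool(
  deltas=[
    [[170, -0.012, 0, 0, 0, 0, 0], [170, -0.022, 0, 0, 0, 0, 0], [170, -0.03, 0, 0, 0, 0, 0], [170, -0.04, 0, 0, 0, 0, 0], [170, -0.052, 0, 0, 0, 0, 0], [170, -0.065, 0, 0, 0, 0, 0], [170, -0.078, 0, 0, 0, 0, 0], [170, -0.091, -0.001, 0, 0, 0, 0], [170, -0.104, -0.001, 0, 0, 0, 0], [170, -0.117, -0.001, 0, 0, 0, 0], [170, -0.13, -0.001, 0, 0, 0, 0], [170, -0.13, -0.001, 0, 0, 0, 0]],
  ],
)

```text
clock: 12.28
tcp_pos: [0.551, 0.2475, 0.0207]
orientation: [0.001, 0.68, 0.733, 0.001]
wrist_force: [0.6, 1.1, 5.1]
finger_gap: 0.0288
grip_force: 0.5
```

```bash
python3 -c "
from h import *
rep('pics/t3.png');rep2()"
```

```text
tcp [0.551  0.2475 0.0207] F [0.6 1.1 5.1]
tin [0.5547 0.1779] [ 64. 103.] ang -85.5 cen [0.5546 0.1776] 504
cloud rect ((552.749267578125, 179.98838806152344), (87.44207000732422, 133.03170776367188), 5.73159122467041)
```

View pics/t3.png

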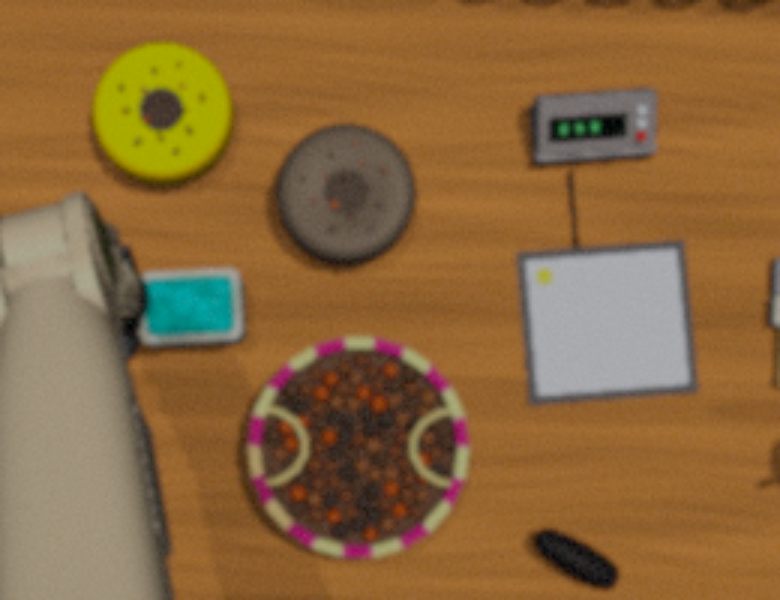

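The tin is at (192,307) in this crop, heading -85.5°, and the gap middle is at about (352,301). It's nearly in line, so I'll continue with a trim of about 2 mm toward -x.

>>> drive_tool(
  deltas=[
    [[170, -0.01, 0, 0, 0, 0, 0.1], [170, -0.021, 0, 0, 0, 0, 0.2], [170, -0.032, -0.0005, 0, 0, 0, 0.3], [170, -0.043, -0.0005, 0, 0, 0, 0.4], [170, -0.054, -0.001, 0, 0, 0, 0.5], [170, -0.065, -0.001, 0, 0, 0, 0.6], [170, -0.076, -0.0015, 0, 0, 0, 0.7], [170, -0.087, -0.0015, 0, 0, 0, 0.7], [170, -0.098, -0.002, 0, 0, 0, 0.7], [170, -0.109, -0.002, 0, 0, 0, 0.7], [170, -0.12, -0.002, 0, 0, 0, 0.7], [170, -0.12, -0.002, 0, 0, 0, 0.7]],
  ],
)

```text
clock: 13.88
tcp_pos: [0.5579, 0.1289, 0.0206]
orientation: [0.0, 0.684, 0.729, 0.002]
wrist_force: [-0.5, 5.5, 6.6]
finger_gap: 0.0288
grip_force: 2.4
```

```bash
python3 -c "
from h import *
rep('pics/t4.png');rep2()"
```

```text
tcp [0.5579 0.1289 0.0206] F [-0.5  5.5  6.6]
tin [0.5598 0.0565] [65. 96.] ang -88.7 cen [0.5608 0.0549] 463
```

View pics/t4.png

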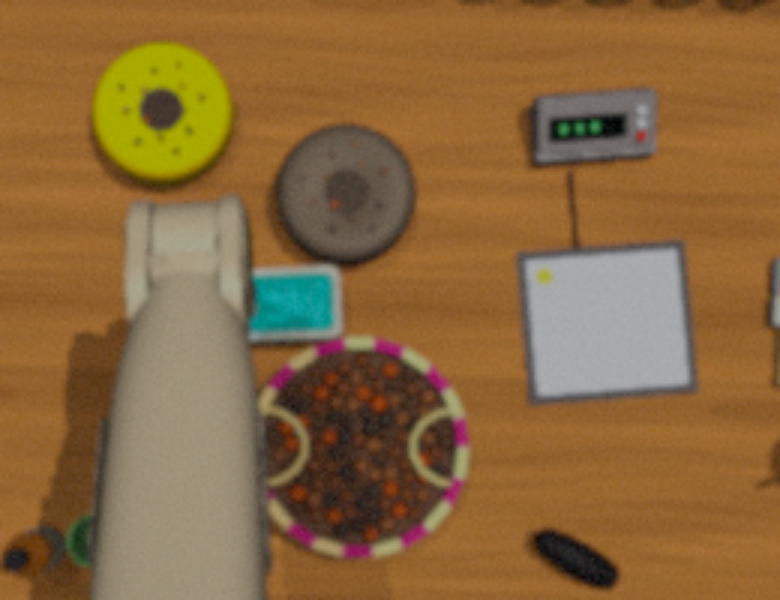

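The front is entering the throat at crop (338,305), slightly low toward the basket. I'll measure its centre line exactly against the two rims.

```bash
python3 - <<'E'
from h import *
p,d=read_camera("top");np.savez("top4.npz",p=p,d=d)
h=cv2.cvtColor(p,cv2.COLOR_RGB2HSV)
m=(h[...,0]>82)&(h[...,0]<100)&(h[...,1]>110)&(h[...,2]>60)
for u in range(256,284,2):
    v=np.nonzero(m[150:230,u])[0]+150
    if len(v)>10: print(u,ray("top",[[u,v.min()-.5],[u,v.max()+.5],[u,(v.min()+v.max())/2]],.06).round(4).tolist())
f=np.load("top0.npz")
P=cloud("top",f["d"]);z=P[...,2]
def circ(W):
    A=np.c_[2*W,np.ones(len(W))];s=np.linalg.lstsq(A,(W**2).sum(1),rcond=None)[0];return s[:2],np.sqrt(s[2]+s[:2]@s[:2])
for n,uv,zz in(("stone",(285,155),.06),("basket",(289,239),.064)):
    for t in(.02,.035,.045):
        mm=comp((z>t)&(z<.12),uv).astype(np.uint8)
        c=max(cv2.findContours(mm,0,1)[0],key=len)[:,0]
        W=ray("top",c,zz); print(n,t,circ(W), "outer(far) half", circ(W[(W[:,0]>.69) if n=="stone" else (W[:,0]>.39)]))
E
```

```text
256 [[0.5894, 0.0948], [0.5285, 0.0932], [0.5589, 0.094]]
258 [[0.5932, 0.0877], [0.5251, 0.0859], [0.5591, 0.0868]]
260 [[0.5933, 0.0806], [0.5288, 0.0789], [0.561, 0.0797]]
262 [[0.5935, 0.0734], [0.529, 0.0718], [0.5612, 0.0726]]
264 [[0.5937, 0.0663], [0.5292, 0.0647], [0.5614, 0.0655]]
266 [[0.5938, 0.0591], [0.5293, 0.0576], [0.5615, 0.0583]]
268 [[0.594, 0.052], [0.5295, 0.0504], [0.5617, 0.0512]]
270 [[0.5942, 0.0449], [0.5296, 0.0433], [0.5619, 0.0441]]
272 [[0.5943, 0.0377], [0.5298, 0.0362], [0.562, 0.0369]]
274 [[0.5945, 0.0306], [0.53, 0.0291], [0.5622, 0.0298]]
276 [[0.5947, 0.0234], [0.5301, 0.0219], [0.5624, 0.0227]]
278 [[0.5948, 0.0163], [0.5303, 0.0148], [0.5625, 0.0155]]
280 [[0.5842, 0.0089], [0.5376, 0.0078], [0.5609, 0.0084]]
stone 0.02 (array([ 0.69284788, -0.00772189]), np.float64(0.0832172669048749)) outer(far) half (array([ 0.69493251, -0.00785762]), np.float64(0.08197973220622748))
stone 0.035 (array([ 0.69379151, -0.00789912]), np.float64(0.08264608025587462)) outer(far) half (array([ 0.69493251, -0.00785762]), np.float64(0.08197973220622748))
stone 0.045 (array([ 0.69439855, -0.00796594]), np.float64(0.08193039034889904)) outer(far) half (array([ 0.69526158, -0.00805421]), np.float64(0.0813600839937059))
basket 0.02 (array([ 0.39172773, -0.02954849]), np.float64(0.12793811040815772)) outer(far) half (array([ 0.39143873, -0.0295852 ]), np.float64(0.12812333112514107))
basket 0.035 (array([ 0.39172773, -0.02954849]), np.float64(0.12793811040815772)) outer(far) half (array([ 0.39143873, -0.0295852 ]), np.float64(0.12812333112514107))
basket 0.045 (array([ 0.39172773, -0.02954849]), np.float64(0.12793811040815772)) outer(far) half (array([ 0.39143873, -0.0295852 ]), np.float64(0.12812333112514107))
```

The centre line is within about 1–2 mm of the throat middle. I'll push on slowly with a +1.5 mm trim and watch the force.

>>> drive_tool(
  deltas=[
    [[170, -0.008, 0.0003, 0, 0, 0, 0], [170, -0.016, 0.0006, 0, 0, 0, 0], [170, -0.024, 0.001, 0, 0, 0, 0], [170, -0.032, 0.0013, 0, 0, 0, 0], [170, -0.04, 0.0015, 0, 0, 0, 0], [170, -0.048, 0.0015, 0, 0, 0, 0]],
  ],
)

```text
clock: 14.78
tcp_pos: [0.5622, 0.0828, 0.0207]
orientation: [-0.001, 0.684, 0.73, 0.003]
wrist_force: [-0.8, 10.1, 6.8]
finger_gap: 0.0284
grip_force: 5.3
```

```bash
python3 -c "
from h import *
rep('pics/t5.png')"
```

```text
tcp [0.5622 0.0828 0.0207] F [-0.8 10.1  6.8]
tin [0.5665 0.0031] [61. 82.] ang -88.7 cen [0.5656 0.0022] 399
```

>>> drive_tool(
  deltas=[
    [[170, -0.008, 0, 0, 0, 0, 0], [170, -0.016, 0, 0, 0, 0, 0], [170, -0.024, 0, 0, 0, 0, 0], [170, -0.032, 0, 0, 0, 0, 0], [170, -0.04, 0, 0, 0, 0, 0]],
  ],
)

```text
clock: 15.45
tcp_pos: [0.5646, 0.0429, 0.0207]
orientation: [-0.001, 0.684, 0.73, 0.003]
wrist_force: [-0.5, 11.0, 9.1]
finger_gap: 0.0287
grip_force: 5.7
```

```bash
python3 -c "
from h import *
rep('pics/t6.png')"
```

```text
tcp [0.5646 0.0429 0.0207] F [-0.5 11.   9.1]
tin [ 0.5693 -0.0433] [65. 68.] ang -88.7 cen [ 0.5676 -0.0446] 332
```

View pics/t6.png

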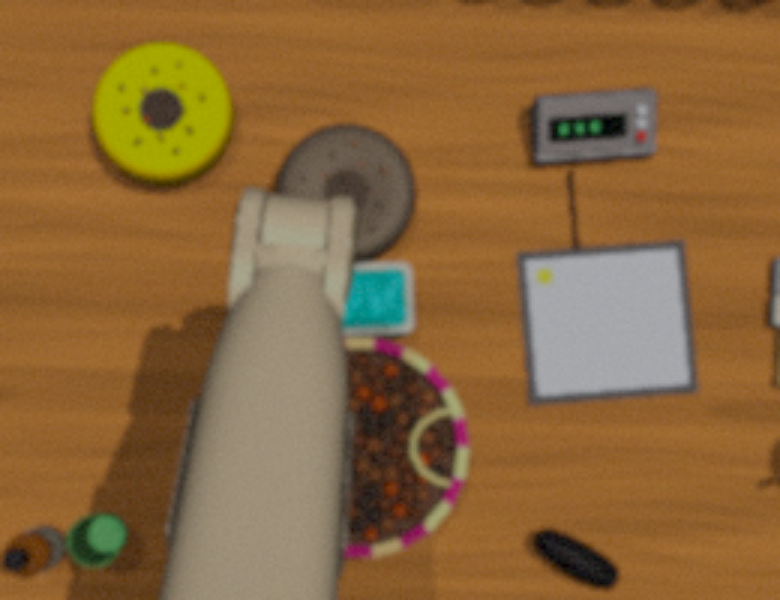

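The tin is in the throat at (378,298) in the crop with no jam, at about 11 N. I'll carry on straight through.

>>> drive_tool(
  deltas=[
    [[170, -0.01, 0, 0, 0, 0, 0], [170, -0.02, 0, 0, 0, 0, 0], [170, -0.032, 0, 0, 0, 0, 0], [170, -0.044, 0, 0, 0, 0, 0], [170, -0.057, 0, 0, 0, 0, 0], [170, -0.07, 0, 0, 0, 0, 0], [170, -0.083, 0, 0, 0, 0, 0], [170, -0.096, 0, 0, 0, 0, 0], [170, -0.109, 0, 0, 0, 0, 0], [170, -0.122, 0, 0, 0, 0, 0], [170, -0.135, 0, 0, 0, 0, 0], [170, -0.148, 0, 0, 0, 0, 0]],
  ],
)

```text
clock: 17.0
tcp_pos: [0.5736, -0.1044, 0.0207]
orientation: [-0.001, 0.684, 0.73, 0.003]
wrist_force: [-0.8, 13.2, 11.4]
finger_gap: 0.0284
grip_force: 6.6
```

```bash
python3 -c "
from h import *
rep('pics/t7.png')"
```

```text
tcp [ 0.5736 -0.1044  0.0207] F [-0.8 13.2 11.4]
tin [ 0.5681 -0.2216] [13. 46.] ang -19.7 cen [ 0.565  -0.2189] 37
```

>>> drive_tool(
  deltas=[
    [[170, -0.012, 0, 0, 0, 0, 0], [170, -0.025, 0, 0, 0, 0, 0], [170, -0.038, 0, 0, 0, 0, 0], [170, -0.052, 0, 0, 0, 0, 0], [170, -0.066, 0, 0, 0, 0, 0], [170, -0.08, 0, 0, 0, 0, 0], [170, -0.094, 0, 0, 0, 0, 0], [170, -0.108, 0, 0, 0, 0, 0], [170, -0.122, 0, 0, 0, 0, 0], [170, -0.136, 0, 0, 0, 0, 0], [170, -0.148, 0, 0, 0, 0, 0], [170, -0.156, 0, 0, 0, 0, 0]],
  ],
)

```text
clock: 18.55
tcp_pos: [0.5832, -0.2597, 0.0206]
orientation: [-0.002, 0.684, 0.73, 0.002]
wrist_force: [-0.8, 13.9, 12.6]
finger_gap: 0.0285
grip_force: 5.7
```

>>> drive_tool(
  deltas=[
    [[170, 0, 0, 0, 0, 0, 0], [170, 0.02, 0, 0, 0, 0, 0], [170, 0.03, 0, -0.03, 0, 0, 0], [170, 0.03, 0, -0.08, 0, 0, 0], [150, 0.03, 0, -0.13, 0, 0, -8], [130, 0.06, 0, -0.15, 0, 0, -16], [110, 0.11, 0, -0.15, 0, 0, -24], [75, 0.16, 0, -0.15, 0, 0, -32], [75, 0.2, 0, -0.15, 0, 0, -40], [75, 0.22, 0, -0.15, 0, 0, -40]],
  ],
)

```text
clock: 19.8
tcp_pos: [0.5681, -0.0412, 0.1689]
orientation: [-0.001, 0.393, 0.919, -0.0]
wrist_force: [0.4, -0.1, -0.1]
finger_gap: 0.0603
grip_force: 0.0
```

```bash
python3 -c "
from h import *
rep('pics/t8.png');rep2();print(get_state()['orientation'])"
```

```text
tcp [ 0.5681 -0.0412  0.1689] F [ 0.4 -0.1 -0.1]
tin [ 0.5869 -0.3332] [65. 97.] ang -88.6 cen [ 0.5867 -0.3327] 486
cloud rect ((586.239013671875, -333.5273742675781), (85.5619888305664, 122.98211669921875), 3.828935384750366)
[-3.80766219e-04  3.93619849e-01  9.19273214e-01 -1.68361715e-04]
```

View pics/t8.png

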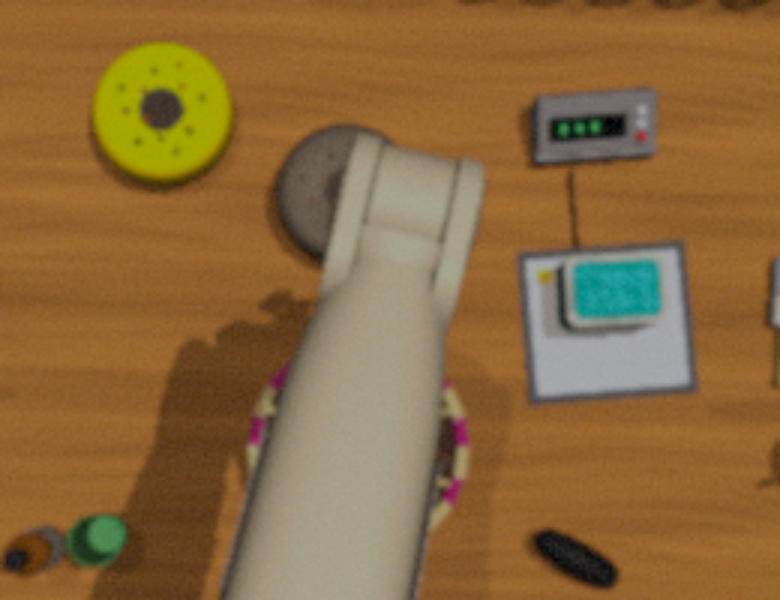

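The tin is on the plate at (587,-333) mm, heading about -86°, but off centre toward +x by about 34 mm. I'll make a flush side push toward -x to centre it, which leaves margin on all sides.

>>> drive_tool(
  deltas=[
    [[75, -0.04, -0.02, 0, 0, 0, -8], [75, -0.085, -0.042, 0, 0, 0, -16], [75, -0.13, -0.064, 0, 0, 0, -24], [75, -0.175, -0.086, 0, 0, 0, -32], [75, -0.22, -0.108, 0, 0, 0, -40], [75, -0.26, -0.127, 0, 0, 0, -48], [75, -0.274, -0.134, 0, 0, 0, -50.4], [75, -0.274, -0.134, 0, 0, 0, -50.4], [75, -0.274, -0.134, 0.05, 0, 0, -50.4], [75, -0.274, -0.134, 0.1, 0, 0, -50.4], [75, -0.274, -0.134, 0.14, 0, 0, -50.4], [75, -0.274, -0.134, 0.149, 0, 0, -50.4]],
  ],
)

```text
clock: 21.4
tcp_pos: [0.6584, -0.3323, 0.0166]
orientation: [-0.003, -0.034, 0.999, 0.002]
wrist_force: [-0.6, -0.8, -0.2]
finger_gap: 0.0603
grip_force: 0.0
```

>>> drive_tool(
  deltas=[
    [[75, 0, 0, 0, 0, 0, 0], [75, 0.008, 0, 0, 0, 0, 0], [75, 0.014, 0, 0, 0, 0, 0], [75, 0.02, 0, 0, 0, 0, 0], [75, 0.026, 0, 0, 0, 0, 0], [75, 0.032, 0, 0, 0, 0, 0], [75, 0.038, 0, 0, 0, 0, 0], [75, 0.044, 0, 0, 0, 0, 0], [75, 0.049, 0, 0, 0, 0, 0], [75, 0.052, 0, 0, 0, 0, 0], [75, 0.052, 0, 0, 0, 0, 0]],
  ],
)

```text
clock: 22.78
tcp_pos: [0.6105, -0.3385, 0.0214]
orientation: [0.002, -0.035, 0.999, -0.001]
wrist_force: [4.8, 0.5, 2.2]
finger_gap: 0.0602
grip_force: 2.4
```

>>> drive_tool(
  deltas=[
    [[75, -0.02, 0, 0, 0, 0, 0], [75, -0.05, 0, 0, 0, 0, 0], [75, -0.05, 0, -0.05, 0, 0, 0], [75, -0.05, 0, -0.11, 0, 0, 0], [75, -0.05, 0, -0.17, 0, 0, 0], [75, -0.05, 0.06, -0.2, 0, 0, 0], [75, -0.05, 0.12, -0.2, 0, 0, 0], [75, -0.03, 0.18, -0.2, 0, 0, 0], [75, 0.0, 0.24, -0.2, 0, 0, 0], [75, 0.03, 0.29, -0.2, 0, 0, 0], [75, 0.03, 0.29, -0.2, 0, 0, 0]],
  ],
)

```text
clock: 24.15
tcp_pos: [0.5549, -0.0474, 0.2201]
orientation: [-0.002, -0.037, 0.999, 0.0]
wrist_force: [0.3, -0.2, -0.6]
finger_gap: 0.0602
grip_force: 0.0
```

```bash
python3 -c "
from h import *
rep('pics/t9.png');rep2()"
```

```text
tcp [ 0.5549 -0.0474  0.2201] F [ 0.3 -0.2 -0.6]
tin [ 0.5585 -0.335 ] [63. 99.] ang -85.1 cen [ 0.5585 -0.3348] 487
cloud rect ((557.356201171875, -335.3103942871094), (85.03512573242188, 121.93863677978516), 3.761000633239746)
```

View pics/t9.png

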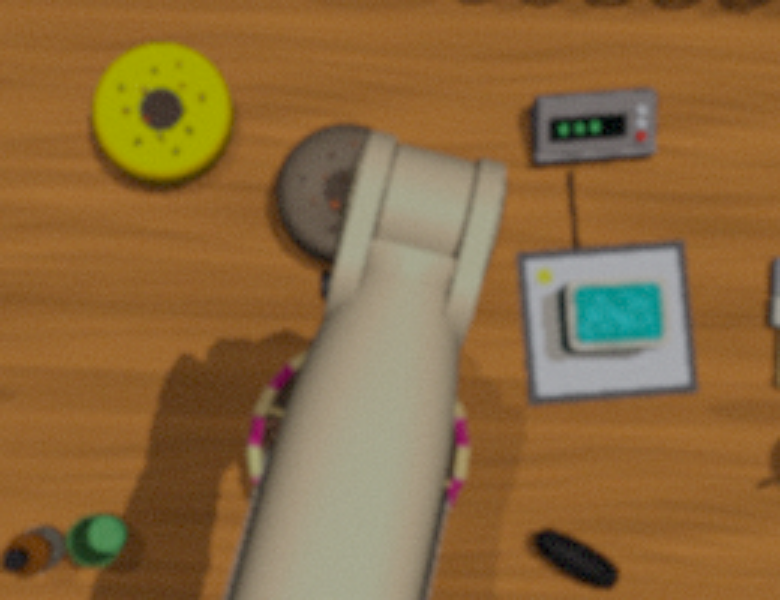

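The picture shows the tin at (615,315), well inside the plate, and the measured centre is within 6 mm of the plate's. The hand is away and up, and the other things in view are where they were.

```bash
python3 -c "
from workcell import *
print(hand_in())"
```

```text
the job is handed in; nothing more can be done
None
```

The tin was pushed through the gap and now stands wholly on the scale's plate, about 6 mm from its centre; the hand is clear, nothing else in the final picture had moved, and I handed the job in at about 24 s.

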